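# Put the glass jar away and lower the bin lid

### The job

Put the short glass jar that stands on the bench into the free compartment of the wooden bin, set down gently and upright on the cork pad beside the jar already stored there. Then lower the bin's hinged lid gently until it is fully shut, without letting it drop or slam, and let go. Leave the tall bottle, the square tin and the hammer where they are and the stored jar standing in its own compartment.

Things in the scene. Friction and masses are not known exactly. Their poses are not given: they have to be found in the camera images.
- bin: Open wooden bin, fixed to the bench, 150 (its x) x 260 (its y) x 110 mm high, walls and floor 12 mm. Origin: centre of its underside; +x points to the hinged side, -x to the front where the lid closes. A 12 mm divider in the middle of y makes two compartments, each about 126 (x) by 112 mm (y), centred at y = +62 and -62 mm; inner floor 12 mm above the bench
- lid (a joint): Angle of the bin's lid in rad: 0 = fully shut (lying on the rim), 1.85 = leaning back on its open stop. It starts standing open, 1.55 or more. The hinge is slightly stiff: the lid stands by itself near upright, but falls if released much below 1.3. Plywood board 150 x 260 x 10 mm, about 0.35 kg
- lid_grip (a point): Middle of the lid's round steel grip bar, 10 mm thick, parallel to the hinge, 100 mm free between its two arms. The arms slope out and up: lid shut, the bar is 40 mm in front of the free edge and 40 mm above the lid's underside (150 mm above the bench). 194 mm from the hinge line. Can be pinched from above at any lid angle, turning in the fingers. Frame of the lid: y along the bar
- lid_hinge (a point): Middle of the lid's hinge line, on the bin's +x rim, 110 mm above the bench. The line runs along the bin's y; the frame turns with the lid, -x along the board to its free edge
- jar: The short glass jar with white screw cap and paper band that stands on the bench, 60 mm wide (cap 62 mm), 82 mm tall, 0.25 kg. Origin: centre of its underside, z up
- stored_jar: A like jar, already standing in one of the bin's compartments. Same size and origin
- pad: Cork pad 90 x 90 x 4 mm lying fixed on the floor of the free compartment, in its middle. Origin: centre of its underside; its top is 16 mm above the bench
- bottle: Tall grey plastic bottle with black cap, 58 mm wide, 170 mm tall, on the bench: leave alone. Origin: centre of its underside
- tin: Square-sided metal tin, 56 x 56 mm, 120 mm tall plus a 14 mm black screw cap, on the bench: leave alone. Origin: centre of its underside
- hammer: Hammer lying on the far part of the bench, about 280 mm long: leave alone. Its x axis runs along it
Not all that is in view belongs to the job. What is shaped like the jar but pink or purple is not meant.

How it is judged:
On the way:
1. the jar stands released on the cork pad in the free compartment while the lid is still open (horizontal distance between jar and pad below 0.045 m and z of jar in the frame of pad below 0.009 m and angle between jar's own z axis and vertical below 0.12 rad and contact force between the fingers and jar below 0.05 N and value of joint lid above 1.2 rad), for 0.2 s.
At the end, for the whole second after the job is handed in: The lid is shut (within 0.04 rad), the jar stands upright (within 0.12 rad) on the cork pad, its axis within 45 mm of the pad's centre, at rest and released; the stored jar stands upright on the floor of its compartment (horizontal distance between jar and pad below 0.045 m and z of jar in the frame of pad below 0.009 m and angle between each of jar, stored_jar's own z axis and vertical below 0.12 rad and z of stored_jar in the frame of bin below 0.02 m and value of joint lid below 0.04 rad and linear speed of jar below 0.02 m/s and contact force between the fingers and jar below 0.05 N); the robot touches nothing.
It fails at once if the lid slams: it falls faster than 1.5 rad/s within the last 0.35 rad before shut (value of joint lid below 0.35 rad and velocity of joint lid below -1.5 rad/s).
It fails at once if the jar is dropped or thrown: faster than 0.5 m/s while the fingers do not touch it (contact force between the fingers and jar below 0.05 N and linear speed of jar above 0.5 m/s).
It fails at once if the stored jar is tipped (over 0.35 rad) or lifted out of its compartment (over 40 mm) (angle between stored_jar's own z axis and vertical above 0.35 rad or distance of stored_jar from where it was at the start of the episode above 0.04 m).
It fails at once if the bottle, the tin or the hammer is moved by more than 30 mm or knocked over (distance of any of bottle, tin, hammer from where it was at the start of the episode above 0.03 m or angle between any of bottle, tin's own z axis and vertical above 0.35 rad).
It also fails if it takes over 64 s, if anything falls off the work surface, if the arm or the gripper's body presses on something with over 40 N, if the wrist force passes 120 N, or if a joint passes its speed limit or range.

### The arm

A 6-joint arm with a two-finger parallel gripper is mounted at the origin on the work surface. World frame = base frame: x ahead of the robot, y to its left, z up, the work surface at z = 0. Lengths are in m, angles in rad, forces in N, time in s.
With the tool pointing down it reaches from about 0.275 to 0.875 m from the base axis. Payload 12.5 kg.
Tool frame: the origin (TCP) lies between the finger pads; the fingertips stand 22 mm ahead of it and the grasp point (between the pads) lies 3 mm ahead of it; z points along the fingers, y is the line along which they close (so a half turn about z gives the same grasp; the last joint's range is limited). The gripper opens to 85 mm and grips with 20 to 120 N. Pads are 22 mm wide; open, the fingers measure 114 mm over their backs; the gripper's body (76 mm by 85 mm) begins 54 mm behind the grasp point. The pads swing forward as they close: fully open they stand 13 mm farther back than shut.
Start: joints at [-1.268, 0.351, 1.652, -0, 1.139, -0.085], TCP at [0.208, -0.509, 0.253] pointing down, gripper open.
Joint ranges: [-2.75, 2.75], [-0.79, 2.1], [0.01, 2.65], [-1.57, 4.71], [0.07, 3.14], [-2.87, 2.87]. Speed limits (rad/s): [2.22, 2.22, 2.79, 3.14, 3.14, 3.14].

### API

Orientations are given as a unit quaternion [w, x, y, z].
In Python, from plant import sense, read_camera, camera_info, sign_off, spot_in, mark_of gives the robot as it stands.
- The arm moves only by the tool apply_moves, never from a script. Its argument "targets" is a list of rows, each a list of 7 numbers: the shift along the world's x, y, z in cm, then the turn, a rotation vector about the world's x, y, z in rad, then the closure, from -1 (fully open) to 1 (shut). A call has 1 to 5 rows; each row is the pose to reach, as a shift and turn from the pose commanded when the call began; what a row does not reach only later rows make up. A row lasts 1/12 s, in which the tool goes at most 41.7 mm and 7.16 degrees, less where a joint would pass 70% of its speed; a pose out of reach is approached as far as the arm can. A call with a gripper value outside its range is refused whole. The fingers move at their own pace and stop on an object; "grip_force" is the grip in N (left out, the last holds). Time passes only in rows, so rows that repeat a pose let the fingers close. It gives the time, the measured TCP pose, the force, the opening and the grip force at its end, in the units of the state.
- sense(): the state, without advancing time (a new reading comes with each control period).
- read_camera(name): name is "side" or "top" or "wrist"; returns (picture, depth): 420x560x3 uint8, blue, green, red; 420x560 float32, m along the optical axis (not along the pixel's ray), 0 where there is no reading.
- camera_info(name): a dict with "mtx" (3x3 intrinsics, pixels), "R" (3x3) and "t" (3): a world point X has camera coordinates R X + t; the wrist camera has in their place "tool_from_camera" (4x4, takes a point from camera to tool coordinates, whose origin is the TCP and whose axes are the flange's). Camera axes: x right, y down, z forward; pixel columns grow to the right and rows downward; lengths in m; the calibration is good to about 2 mm. A picture is of the moment at which its call begins: read the wrist's pose just before it. camera_info takes no time and is no camera call.
- sign_off(): hands the job in; it is judged then, once.
Trained networks look in the newest picture that a camera, given by its name, has taken for a name from the list of things; names that differ only in an ending like _2 or _b are one class to them, and where a whole thing is asked for, a point or a joint stands for the part that bears it (a point fixed in the world has none). Each returns a list of dicts, best first, with "score" (0 to 1); they miss things now and then, are a little off and sometimes report something else, mostly with a low value. They report only what shows in the picture. A call takes as long as a camera call. They do not tell look-alikes from the thing itself.
- spot_in(camera, target): "point" ([column, row] in pixels, amid what is visible of it).
- mark_of(camera, target): "point" ([column, row] in pixels: a listed point, or the origin of a listed thing).
The state is a dict: "clock": time; "joint_positions": joint angles; "joint_velocities": joint speeds; "joint_torque": joint torques, N m; "position": TCP position; "orientation": TCP orientation; "force": force on the tool from outside, world axes, zero at the start; "ft_torque": the same for the moment, N m; "width": finger opening in m; "grasp_force": force on a finger pad.
Only numpy, scipy, OpenCV 4.12 (cv2) and the standard library are available. Lean on these libraries where they do the work, as an engineer would, in place of code of your own. Each camera call takes 0.05 s, during which the arm holds its last target. There are 200 camera calls.

## Working session

There is one attempt and no reset: what is moved stays moved. The work goes in short steps, Python scripts to look and compute and a tool call to move; the robot and the scene stay as the last step left them, time stands still between calls to the robot, and variables do not carry over. Pictures are saved under pics/ and viewed, at most 10 in all, crops included, and the job is handed in when it is done.

Besides the shell and the picture viewer there is one more tool, called after "Emit:" as a command line: name --pt "numbers of a row" for each row, then --argument value for the rest. apply_moves: Moves the arm, as the interface text tells. Its arguments: {"type":"object","properties":{"targets":{"type":"array"},"grip_force":{"type":"number"}},"required":["targets"]}

```bash
mkdir -p pics; cat > h.py <<'E'
import numpy as np, cv2
from plant import *
def world(cam,uv,depth,r=2):
    i=camera_info(cam);u,v=int(round(uv[0])),int(round(uv[1]))
    p=depth[max(v-r,0):v+r+1,max(u-r,0):u+r+1];p=p[p>0]
    if len(p)==0:return None
    z=np.median(p);c=np.linalg.inv(i["mtx"])@[uv[0],uv[1],1]*z
    return np.array(i["R"]).T@(c-np.array(i["t"]))
def plane(cam,uv,h):
    i=camera_info(cam);R=np.array(i["R"]);d=R.T@np.linalg.inv(i["mtx"])@[uv[0],uv[1],1];o=-R.T@np.array(i["t"])
    return o+d*(h-o[2])/d[2]
E
python3 - <<'E'
from h import *
np.set_printoptions(precision=3,suppress=True)
for c in("top","side"):
    im,d=read_camera(c);cv2.imwrite(f"pics/{c}0.png",im);np.save(f"{c}0.npy",d)
    for n in["jar","stored_jar","bin","pad","lid_grip","lid_hinge","bottle","tin"]:
        for f in(spot_in,mark_of):
            for r in f(c,n)[:3]:print(c,n,f.__name__,round(r["score"],2),np.round(r["point"]),world(c,r["point"],d))
print(sense())
E
```

```text
top jar call 0.96 [202. 297.] [0.346 0.243 0.081]
top jar call 0.76 [269. 240.] [0.483 0.084 0.082]
top jar call 0.65 [266. 284.] [0.379 0.09  0.082]
top jar call 0.95 [206. 291.] [0.36  0.232 0.082]
top jar call 0.93 [228. 249.] [0.461 0.183 0.082]
top jar call 0.93 [173. 270.] [0.408 0.313 0.081]
top stored_jar call 0.79 [343. 243.] [ 0.479 -0.089  0.094]
top stored_jar call 0.92 [336. 242.] [ 0.482 -0.072  0.094]
top bin call 0.84 [367. 220.] [ 0.535 -0.153  0.053]
top bin call 0.61 [344. 242.] [ 0.483 -0.091  0.093]
top bin call 0.69 [335. 216.] [ 0.542 -0.07   0.094]
top pad call 0.72 [339. 196.] [ 0.595 -0.09   0.015]
top pad call 0.55 [337. 194.] [ 0.6   -0.085  0.016]
top lid_grip call 0.89 [390. 210.] [ 0.555 -0.166  0.215]
top lid_grip call 0.77 [424. 210.] [ 0.553 -0.202  0.303]
top lid_hinge call 0.61 [392. 214.] [ 0.546 -0.166  0.226]
top lid_hinge call 0.8 [377. 217.] [ 0.543 -0.164  0.109]
top bottle call 0.68 [159. 217.] [0.534 0.34  0.115]
top bottle call 0.66 [167. 216.] [0.538 0.332 0.08 ]
top tin call 0.62 [231. 190.] [0.599 0.17  0.133]
top tin call 0.37 [158. 21
[... 1160 characters left out ...]
 0.112]
side bottle call 0.18 [346. 121.] [ 0.536 -0.167  0.203]
side bottle call 0.96 [220. 347.] [0.518 0.382 0.051]
side tin call 0.69 [239. 247.] [0.59  0.201 0.115]
side tin call 0.72 [245. 267.] [0.581 0.199 0.045]
{'clock': 1.7, 'joint_positions': array([-1.268,  0.351,  1.652,  0.   ,  1.139, -0.085]), 'joint_velocities': array([0.   , 0.001, 0.   , 0.001, 0.001, 0.001]), 'joint_torque': array([ -0.   , -50.603, -29.165,  -0.   ,   0.001,  -0.   ]), 'position': array([ 0.208, -0.509,  0.253]), 'orientation': array([-0.   ,  0.981,  0.193,  0.   ]), 'force': array([ 0.593, -0.101, -0.009]), 'ft_torque': array([ 0.046, -0.006,  0.021]), 'grasp_force': 0.0, 'width': 0.08528162426586547}
```

```bash
ls pics
```

```text
side0.png
top0.png
```

View pics/top0.png

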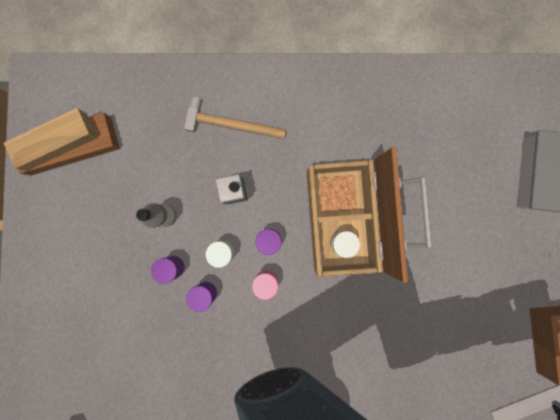

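View pics/side0.png

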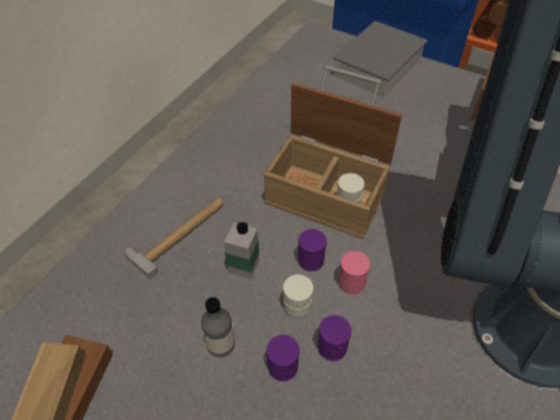

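The top view shows the white jar at about (218,255), with the purple jars at (268,242), (201,298) and (166,270) and the pink one at (265,286). The bin is at about (345,218) with the free pad compartment at (338,193), the lid is open to the right, and the grip bar is at about (427,213). In the side view the white jar is at (297,296), which agrees. Next I measure these from the depth clouds.

```bash
cat > m.py <<'E'
from h import *
np.set_printoptions(precision=4,suppress=True)
def cloud(cam,d):
    i=camera_info(cam);v,u=np.mgrid[:420,:560];K=np.array(i["mtx"])
    c=np.stack([(u-K[0,2])/K[0,0]*d,(v-K[1,2])/K[1,1]*d,d],-1)
    return (c-np.array(i["t"]))@np.array(i["R"])
E
python3 - <<'E'
from m import *
im=cv2.imread("pics/top0.png");d=np.load("top0.npy");P=cloud("top",d);v,u=np.mgrid[:420,:560]
print("camera",-np.array(camera_info("top")["R"]).T@camera_info("top")["t"])
for n,(a,b),h in[("jar",(218,255),.082),("pur",(268,242),.082),("pink",(265,286),.082),("pur2",(201,298),.082),("pur3",(166,270),.082),("stored",(346,244),.094),("tin",(231,189),.12)]:
    m=(abs(P[...,2]-h)<.008)&(np.hypot(u-a,v-b)<20)&(d>0)
    c=cv2.minEnclosingCircle(np.argwhere(m)[:,::-1].astype(np.float32))
    print(n,m.sum(),P[m].mean(0),plane("top",c[0],h),c)
# bin rim
m=(abs(P[...,2]-.110)<.006)&(u>300)&(u<395)&(v>150)&(v<285)&(d>0)
q=P[m];r=cv2.minAreaRect(q[:,:2].astype(np.float32)*1000);print("rim",m.sum(),r)
# pad : orange color
m=(abs(P[...,2]-.016)<.006)&(u>312)&(u<372)&(v>168)&(v<218);q=P[m]
hsv=cv2.cvtColor(im,cv2.COLOR_BGR2HSV);print(hsv[193,338],hsv[250,325])
mm=m&(hsv[...,1]>140);print("pad",m.sum(),mm.sum(),cv2.minAreaRect(P[mm][:,:2].astype(np.float32)*1000))
# lid
for c in("top","side"):
    D=np.load(c+"0.npy");Q=cloud(c,D)
    box=(Q[...,0]>.38)&(Q[...,0]<.7)&(Q[...,1]<-.12)&(Q[...,1]>-.3)&(Q[...,2]>.13)&(Q[...,2]<.4)
    q=Q[box];print(c,"lid",len(q))
    for lo in np.arange(.13,.36,.02):
        s=q[(q[:,2]>=lo)&(q[:,2]<lo+.02)]
        if len(s):print(round(lo,2),len(s),s.mean(0),s.min(0),s.max(0))
E
```

```text
camera [0.5298 0.0461 0.9946]
jar 526 [0.4489 0.2049 0.0816] [0.4491 0.2048 0.082 ] ((218.45652770996094, 253.71739196777344), 13.066205024719238)
pur 519 [0.4803 0.0868 0.0815] [0.4804 0.0865 0.082 ] ((268.13140869140625, 241.4146728515625), 12.969147682189941)
pink 532 [0.3755 0.093  0.0816] [0.3751 0.0932 0.082 ] ((264.625, 285.875), 13.139972686767578)
pur2 535 [0.3426 0.2496 0.0817] [0.343  0.2497 0.082 ] ((198.7764892578125, 298.0684814453125), 13.256380081176758)
pur3 533 [0.4071 0.3361 0.0815] [0.4067 0.3351 0.082 ] ((164.0, 270.5), 13.238302230834961)
stored 554 [ 0.4785 -0.0966  0.0934] [ 0.4781 -0.0962  0.094 ] ((346.0, 244.0), 13.453723907470703)
tin 499 [0.6034 0.1779 0.1194] [0.6039 0.1757 0.12  ] ((229.56556701660156, 187.87704467773438), 16.23931121826172)
rim 1801 ((540.1119384765625, -91.77896881103516), (260.1268615722656, 150.92381286621094), 5.16331148147583)
[ 13 127 193] [ 17 113 192]
pad 1910 0 ((0.0, 0.0), (0.0, 0.0), 0.0)
top lid 3382
0.13 262 [ 0.5456 -0.1662  0.1402] [ 0.4181 -0.1781  0.13  ] [ 0.6744 -0.1541  0.1498]
0.15 274 [ 0.5468 -0.166   0.1603] [ 0
[... 752 characters left out ...]
15  ]
0.15 672 [ 0.5394 -0.167   0.1601] [ 0.417  -0.1857  0.15  ] [ 0.6743 -0.1507  0.17  ]
0.17 696 [ 0.5413 -0.1667  0.18  ] [ 0.4169 -0.1864  0.17  ] [ 0.6748 -0.152   0.19  ]
0.19 746 [ 0.541  -0.1666  0.2001] [ 0.4165 -0.1813  0.19  ] [ 0.675  -0.1504  0.21  ]
0.21 747 [ 0.5421 -0.1664  0.2202] [ 0.4168 -0.1841  0.2101] [ 0.6736 -0.1494  0.23  ]
0.23 800 [ 0.5408 -0.1665  0.2401] [ 0.4165 -0.186   0.23  ] [ 0.6753 -0.1517  0.2499]
0.25 750 [ 0.5416 -0.1693  0.2576] [ 0.4169 -0.1977  0.25  ] [ 0.6755 -0.1502  0.2697]
0.27 76 [ 0.548  -0.1918  0.2803] [ 0.4839 -0.2075  0.2704] [ 0.6124 -0.1769  0.2899]
0.29 297 [ 0.5472 -0.2024  0.3018] [ 0.4849 -0.2142  0.2908] [ 0.6127 -0.1896  0.3082]
```

Emit:
apply_moves --pt "1 4 0 0 0 -0.1 -1" --pt "2 8 0 0 0 -0.2 -1" --pt "3 12 0 0 0 -0.3 -1" --pt "4 16 0 0 0 -0.3 -1" --pt "5 20 0 0 0 -0.3 -1"

```text
clock: 2.12
position: [0.2579, -0.3073, 0.2532]
orientation: [0.0, 0.999, 0.043, 0.0]
force: [1.6, -0.3, 1.1]
width: 0.0855
grasp_force: 0.0
```

Emit:
apply_moves --pt "1 4 0 0 0 0 -1" --pt "2 8 0 0 0 0 -1" --pt "3 12 0 0 0 0 -1" --pt "4 16 0 0 0 0 -1" --pt "5 20 0 0 0 0 -1"

```text
clock: 2.53
position: [0.3079, -0.1074, 0.2536]
orientation: [0.0, 0.999, 0.044, 0.0]
force: [1.8, -0.5, 0.2]
width: 0.0855
grasp_force: 0.0
```

Emit:
apply_moves --pt "2 3.5 0 0 0 0 -1" --pt "4 7 0 0 0 0 -1" --pt "6 10.5 0 0 0 0 -1" --pt "8 14 0 0 0 0 -1" --pt "10 17.5 0 0 0 0 -1"

```text
clock: 2.95
position: [0.4086, 0.0682, 0.2535]
orientation: [0.0, 0.999, 0.044, 0.0]
force: [0.9, -1.0, 0.1]
width: 0.0855
grasp_force: 0.0
```

Emit:
apply_moves --pt "1 3.5 0 0 0 0 -1" --pt "2 7 0 0 0 0 -1" --pt "3 10.5 0 0 0 0 -1" --pt "4.1 13.9 0 0 0 0 -1" --pt "4.1 13.9 -3 0 0 0 -1"

```text
clock: 3.37
position: [0.4525, 0.2102, 0.2271]
orientation: [-0.002, 0.999, 0.045, 0.005]
force: [0.8, 0.6, 0.3]
width: 0.0853
grasp_force: 0.0
```

```bash
python3 - <<'E'
from m import *
s=sense();print(s)
im,d=read_camera("wrist");cv2.imwrite("pics/w1.png",im)
i=camera_info("wrist")
from scipy.spatial.transform import Rotation as Ro
q=s["orientation"];R=Ro.from_quat([q[1],q[2],q[3],q[0]]).as_matrix();print(R)
T=np.array(i["tool_from_camera"]);K=np.array(i["mtx"]);v,u=np.mgrid[:420,:560]
c=np.stack([(u-K[0,2])/K[0,0]*d,(v-K[1,2])/K[1,1]*d,d],-1)
W=(c@T[:3,:3].T+T[:3,3])@R.T+s["position"]
m=(abs(W[...,2]-.082)<.006)&(np.hypot(W[...,0]-.449,W[...,1]-.205)<.045)&(d>0)
q=W[m];print(m.sum(),q.mean(0),q.min(0),q.max(0),cv2.minEnclosingCircle(q[:,:2].astype(np.float32)))
E
```

```text
{'clock': 3.3667, 'joint_positions': array([0.3411, 0.2851, 1.8154, 0.0011, 1.0308, 1.8206]), 'joint_velocities': array([-0.0743,  0.455 ,  0.5443, -0.0217, -0.9373, -0.0917]), 'joint_torque': array([  3.38  , -46.9147, -29.3049,   0.1496,   2.9449,   1.0898]), 'position': array([0.4525, 0.2102, 0.2271]), 'orientation': array([-0.0019,  0.999 ,  0.0454,  0.0048]), 'force': array([0.8309, 0.5621, 0.2667]), 'ft_torque': array([-0.0213, -0.0268, -0.0232]), 'grasp_force': 0.0, 'width': 0.0853013838360773}
[[ 0.9958  0.0907  0.0094]
 [ 0.0907 -0.9959  0.0043]
 [ 0.0097 -0.0034 -0.9999]]
4237 [0.4486 0.206  0.082 ] [0.4169 0.1752 0.0761] [0.4781 0.2364 0.085 ] ((0.44731348752975464, 0.2058688998222351), 0.03098277747631073)
```

Emit:
apply_moves --pt "0 0 -4 0 0 0 -1" --pt "0 0 -8 0 0 0 -1" --pt "0 0 -10 0 0 0 -1" --pt "0 0 -12 0 0 0 -1" --pt "0 0 -12 0 0 0 -1"

```text
clock: 3.83
position: [0.4471, 0.2036, 0.1004]
orientation: [0.001, 0.999, 0.044, -0.003]
force: [-0.4, -0.1, -0.2]
width: 0.0853
grasp_force: 0.0
```

Emit:
apply_moves --pt "0 0.05 -1.5 0 0 0 -1" --pt "0 0.05 -3 0 0 0 -1" --pt "0 0.05 -4 0 0 0 -1" --pt "0 0.05 -4 0 0 0 -1" --pt "0 0.05 -4 0 0 0 0" --grip_force 30

```text
clock: 4.25
position: [0.4492, 0.2052, 0.064]
orientation: [0.0, 0.999, 0.044, -0.0]
force: [1.0, -0.0, 0.1]
width: 0.0756
grasp_force: 0.0
```

Emit:
apply_moves --pt "0 0 0 0 0 0 1" --pt "0 0 0 0 0 0 1" --pt "0 0 0 0 0 0 1" --pt "0 0 0 0 0 0 1" --pt "0 0 0 0 0 0 1" --grip_force 30

```text
clock: 4.67
position: [0.4496, 0.2055, 0.0645]
orientation: [-0.0, 0.999, 0.044, 0.001]
force: [-0.6, -1.4, 7.8]
width: 0.0613
grasp_force: 31.7
```

Emit:
apply_moves --pt "0 0 1 0 0 0 1" --pt "0 0 4 0 0 0 1" --pt "0 0 8 0 0 0 1" --pt "0 0 12 0 0 0 1" --pt "0 0 16 0 0 0 1" --grip_force 40

```text
clock: 5.08
position: [0.4483, 0.2052, 0.2259]
orientation: [-0.0, 0.999, 0.044, -0.0]
force: [1.5, 0.8, -2.1]
width: 0.0614
grasp_force: 44.7
```

Emit:
apply_moves --pt "0.5 -1.5 2 0 0 0 1" --pt "2 -4.5 2.7 0 0 0 1" --pt "4 -7.5 2.7 0 0 0 1" --pt "5.5 -10.5 2.7 0 0 0 1" --pt "7 -13.5 2.7 0 0 0 1"

```text
clock: 5.5
position: [0.5193, 0.0689, 0.2515]
orientation: [-0.0, 0.999, 0.044, 0.0]
force: [-0.1, 0.3, -2.6]
width: 0.0611
grasp_force: 44.9
```

Emit:
apply_moves --pt "2 -3 0 0 0 0 1" --pt "4 -6 0 0 0 0 1" --pt "6 -9 0 0 0 0 1" --pt "7.5 -12 0 0 0 0 1" --pt "8.2 -14 0 0 0 0 1"

```text
clock: 5.92
position: [0.6019, -0.0723, 0.2509]
orientation: [0.0, 0.999, 0.043, 0.0]
force: [0.0, -0.7, -2.0]
width: 0.0605
grasp_force: 44.8
```

Emit:
apply_moves --pt "0.05 -1 0 0 0 0 1" --pt "0.05 -1 0 0 0 0 1" --pt "0.05 -1 0 0 0 0 1"

```text
clock: 6.17
position: [0.6009, -0.0792, 0.2506]
orientation: [-0.0, 0.999, 0.044, -0.0]
force: [0.0, 0.9, -1.5]
width: 0.061
grasp_force: 44.8
```

```bash
python3 - <<'E'
from m import *
s=sense();print(s["clock"],s["position"],s["orientation"],s["width"],s["force"])
for c in("side","top"):
    im,d=read_camera(c);cv2.imwrite(f"pics/{c}2.png",im)
a=np.hstack([cv2.imread("pics/side2.png")[0:320,160:520],cv2.imread("pics/top2.png")[80:400,180:540]])
cv2.imwrite("pics/both2.png",a)
E
```

```text
6.1667 [ 0.6009 -0.0792  0.2506] [-0.0002  0.999   0.0436 -0.0002] 0.061014337324143283 [ 0.0054  0.9474 -1.5125]
```

View pics/both2.png

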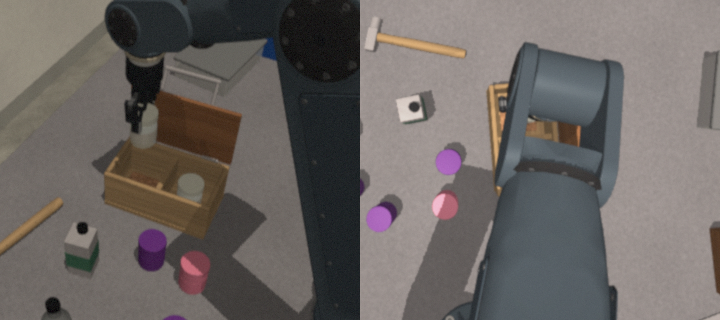

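The jar is held upright above the free compartment, and the lid is still open behind it (side crop: jar at (143,125), lid at (195,125)). I lower it in steps.

Emit:
apply_moves --pt "0 0 -3 0 0 0 1" --pt "0 0 -5.5 0 0 0 1" --pt "0 0 -7.5 0 0 0 1" --pt "0 0 -9 0 0 0 1" --pt "0 0 -9 0 0 0 1"

```text
clock: 6.68
position: [0.5998, -0.078, 0.1575]
orientation: [-0.001, 0.999, 0.045, -0.002]
force: [-0.6, -0.7, -2.2]
width: 0.0608
grasp_force: 44.8
```

Emit:
apply_moves --pt "0 0 -1.5 0 0 0 1" --pt "0 0 -3 0 0 0 1" --pt "0 0 -4.5 0 0 0 1" --pt "0 0 -6 0 0 0 1" --pt "0 0 -6.5 0 0 0 1"

```text
clock: 7.1
position: [0.601, -0.0787, 0.0947]
orientation: [-0.0, 0.999, 0.044, -0.001]
force: [-0.2, 0.3, -2.0]
width: 0.0609
grasp_force: 44.8
```

Emit:
apply_moves --pt "0 0 -0.4 0 0 0 1" --pt "0 0 -0.7 0 0 0 1" --pt "0 0 -0.9 0 0 0 1" --pt "0 0 -1.1 0 0 0 1" --pt "0 0 -1.1 0 0 0 1"

```text
clock: 7.52
position: [0.6016, -0.0796, 0.0845]
orientation: [0.0, 0.999, 0.044, 0.0]
force: [0.3, -0.6, -2.0]
width: 0.0608
grasp_force: 44.8
```

Emit:
apply_moves --pt "0 0 -0.1 0 0 0 1" --pt "0 0 -0.2 0 0 0 1" --pt "0 0 -0.3 0 0 0 1" --pt "0 0 -0.3 0 0 0 1"

```text
clock: 7.85
position: [0.6018, -0.0796, 0.0823]
orientation: [-0.0, 0.999, 0.044, 0.0]
force: [-3.3, 0.4, 6.7]
width: 0.0609
grasp_force: 47.8
```

Emit:
apply_moves --pt "0 0 -0.1 0 0 0 1" --pt "0 0 -0.1 0 0 0 1" --pt "0 0 -0.1 0 0 0 1"

```text
clock: 8.1
position: [0.602, -0.0797, 0.082]
orientation: [0.0, 0.999, 0.044, 0.001]
force: [-5.6, -0.2, 14.6]
width: 0.0608
grasp_force: 50.4
```

Emit:
apply_moves --pt "0 0 0.1 0 0 0 -0.55" --pt "0 0 0.1 0 0 0 -0.6" --pt "0 0 0.1 0 0 0 -0.65" --pt "0 0 0.1 0 0 0 -0.7" --pt "0 0 0.1 0 0 0 -0.7"

```text
clock: 8.52
position: [0.6023, -0.0806, 0.082]
orientation: [0.001, 0.999, 0.044, 0.001]
force: [0.9, -7.3, 3.7]
width: 0.0729
grasp_force: 3.6
```

```bash
python3 - <<'E'
from m import *
s=sense();print(s["position"],s["width"],s["grasp_force"],s["force"])
im,d=read_camera("side");cv2.imwrite("pics/side3.png",cv2.resize(im[40:280,160:440],None,fx=2,fy=2))
E
```

```text
[ 0.6023 -0.0806  0.082 ] 0.07292131897638325 3.6366603086935356 [ 0.9268 -7.2572  3.6955]
```

View pics/side3.png

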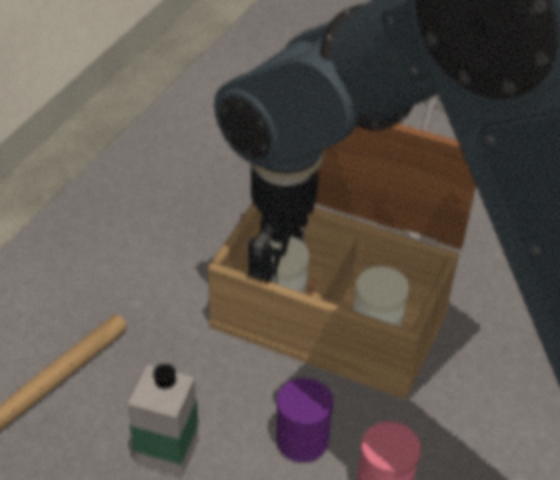

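The jar stands on the pad. The side force suggests the front finger touches the front wall, so I ease the fingers off it before lifting.

Emit:
apply_moves --pt "0 -0.15 0 0 0 0 -0.62" --pt "0 -0.25 0 0 0 0 -0.6" --pt "0 -0.25 0 0 0 0 -0.6"

```text
clock: 8.82
position: [0.6016, -0.0822, 0.0813]
orientation: [-0.0, 0.999, 0.044, 0.0]
force: [1.0, -1.1, 2.8]
width: 0.0684
grasp_force: 1.3
```

Emit:
apply_moves --pt "0 0.05 0 0 0 0 -0.62" --pt "0 0.05 0 0 0 0 -0.62" --pt "0 0.05 0 0 0 0 -0.62"

```text
clock: 9.07
position: [0.6016, -0.082, 0.0814]
orientation: [0.0, 0.999, 0.044, 0.0]
force: [1.1, -5.3, 2.0]
width: 0.0691
grasp_force: 2.2
```

Emit:
apply_moves --pt "0 -0.15 0 0 0 0 -0.62" --pt "0 -0.3 0 0 0 0 -0.62" --pt "0 -0.3 0 0 0 0 -0.62"

```text
clock: 9.32
position: [0.6012, -0.0844, 0.081]
orientation: [-0.0, 0.999, 0.044, -0.0]
force: [0.3, 0.7, -1.3]
width: 0.069
grasp_force: 0.4
```

Emit:
apply_moves --pt "0 0 0 0 0 0 -0.65" --pt "0 0 0.3 0 0 0 -0.65" --pt "0 0 0.8 0 0 0 -0.65" --pt "0 0 1.5 0 0 0 -0.65" --pt "0 0 2.2 0 0 0 -0.65"

```text
clock: 9.73
position: [0.6016, -0.0846, 0.1041]
orientation: [0.0, 0.999, 0.044, 0.0]
force: [-0.5, 1.0, -0.6]
width: 0.0706
grasp_force: 0.1
```

Emit:
apply_moves --pt "0 0 1 0 0 0 -0.65" --pt "0 0 2.5 0 0 0 -0.65" --pt "0 0 5 0 0 0 -0.65" --pt "0 0 9 0 0 0 -0.65" --pt "0 0 13 0 0 0 -0.65"

```text
clock: 10.15
position: [0.6009, -0.0845, 0.2351]
orientation: [-0.0, 0.999, 0.044, -0.001]
force: [0.6, 0.1, 1.2]
width: 0.0703
grasp_force: 0.0
```

Emit:
apply_moves --pt "0 0 4 0 0 0 -0.3" --pt "0 0 8 0 0 0 -0.3" --pt "0 0 12 0 0 0 -0.3" --pt "0 0 16 0 0 0 -0.3" --pt "0 0 16 0 0 0 -0.3"

```text
clock: 10.57
position: [0.6026, -0.0848, 0.403]
orientation: [0.002, 0.999, 0.044, 0.006]
force: [0.5, -0.6, 1.6]
width: 0.0554
grasp_force: 0.0
```

```bash
python3 - <<'E'
from m import *
s=sense();print(s["position"],s["width"],s["grasp_force"],s["force"],s["clock"])
D={}
for c in("side","top"):
    im,d=read_camera(c);cv2.imwrite(f"pics/{c}4.png",im);Q=cloud(c,d)
    box=(Q[...,0]>.4)&(Q[...,0]<.69)&(Q[...,1]<-.1)&(Q[...,1]>-.3)&(Q[...,2]>.13)&(Q[...,2]<.33)
    q=Q[box];print(c)
    for lo in(.15,.2,.23,.29):
        t=q[(q[:,2]>=lo)&(q[:,2]<lo+.02)]
        if len(t):print(lo,len(t),t.mean(0),np.median(t,0),t.min(0),t.max(0))
    m=(abs(Q[...,2]-.097)<.012)&(np.hypot(Q[...,0]-.602,Q[...,1]+.082)<.045);t=Q[m]
    if len(t)>10:print("jar top",len(t),t.mean(0),t.min(0),t.max(0))
cv2.imwrite("pics/both4.png",np.hstack([cv2.imread("pics/side4.png")[0:320,160:520],cv2.imread("pics/top4.png")[80:400,180:540]]))
E
```

```text
[ 0.6026 -0.0848  0.403 ] 0.05541256218913148 0.0 [ 0.4875 -0.6065  1.6374] 10.5667
side
0.15 670 [ 0.5408 -0.1669  0.1601] [ 0.5393 -0.1671  0.1602] [ 0.4167 -0.1854  0.15  ] [ 0.6749 -0.1515  0.17  ]
0.2 731 [ 0.5402 -0.1667  0.2101] [ 0.538  -0.1669  0.2102] [ 0.4168 -0.1869  0.2   ] [ 0.6751 -0.1508  0.2199]
0.23 811 [ 0.5398 -0.1666  0.2401] [ 0.537  -0.1669  0.24  ] [ 0.4168 -0.1848  0.23  ] [ 0.6757 -0.1514  0.25  ]
0.29 301 [ 0.5477 -0.2022  0.3018] [ 0.5469 -0.2022  0.3027] [ 0.4844 -0.2134  0.2904] [ 0.6133 -0.19    0.3092]
jar top 463 [ 0.5978 -0.0749  0.0962] [ 0.5687 -0.1114  0.0852] [ 0.6298 -0.0472  0.1029]
top
0.15 109 [ 0.5417 -0.1664  0.1598] [ 0.5417 -0.1665  0.1597] [ 0.4899 -0.1713  0.15  ] [ 0.5918 -0.1618  0.1699]
0.2 131 [ 0.5374 -0.1666  0.2099] [ 0.537  -0.1665  0.2103] [ 0.49   -0.1713  0.2002] [ 0.5863 -0.1618  0.2198]
0.23 137 [ 0.5376 -0.1664  0.2397] [ 0.5388 -0.1662  0.2398] [ 0.4898 -0.1711  0.2301] [ 0.5844 -0.1619  0.2495]
0.29 341 [ 0.5315 -0.2051  0.3033] [ 0.5317 -0.2051  0.304 ] [ 0.4864 -0.215   0.2901] [ 0.582  -0.197   0.3079]
jar top 299 [ 0.5981 -0.0679  0.0973] [ 0.5713 -0.0896  0.0853] [ 0.625  -0.0486  0.1016]
```

View pics/both4.png

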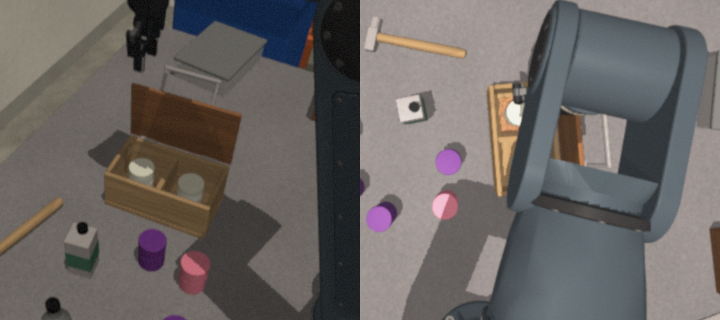

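The jar (side crop (142,170)) and the stored jar (190,187) stand upright and the lid is still open. Next I go to the grip bar.

Emit:
apply_moves --pt "-1.3 -3 0 0 0 0 0" --pt "-2.6 -6 0 0 0 0 0" --pt "-3.9 -9 0 0 0 0 0" --pt "-5.1 -12 0 0 0 0 0" --pt "-5.1 -12 0 0 0 0 0"

```text
clock: 11.08
position: [0.5482, -0.2086, 0.392]
orientation: [0.0, 0.999, 0.042, -0.001]
force: [-0.5, 0.2, -0.4]
width: 0.0425
grasp_force: 0.0
```

Emit:
apply_moves --pt "0 0 0 0 0 0 0" --pt "0 0 -2 0 0 0 0" --pt "0 0 -4 0 0 0 0" --pt "0 0 -4 0 0 0 0"

```text
clock: 11.42
position: [0.5495, -0.2032, 0.349]
orientation: [-0.002, 0.999, 0.044, -0.003]
force: [-0.9, 1.0, -0.9]
width: 0.0428
grasp_force: 0.0
```

```bash
python3 - <<'E'
from m import *
from scipy.spatial.transform import Rotation as Ro
s=sense();print(s["position"],s["orientation"],s["width"],s["clock"])
im,d=read_camera("wrist");cv2.imwrite("pics/w5.png",im)
i=camera_info("wrist");q=s["orientation"];R=Ro.from_quat([q[1],q[2],q[3],q[0]]).as_matrix()
T=np.array(i["tool_from_camera"]);K=np.array(i["mtx"]);v,u=np.mgrid[:420,:560]
c=np.stack([(u-K[0,2])/K[0,0]*d,(v-K[1,2])/K[1,1]*d,d],-1)
W=(c@T[:3,:3].T+T[:3,3])@R.T+s["position"]
m=(W[...,2]>.285)&(W[...,2]<.315)&(abs(W[...,1]+.2045)<.03)&(d>0);q=W[m]
print(m.sum(),q.mean(0),q.min(0),q.max(0));print(cv2.minAreaRect(q[:,:2].astype(np.float32)*1000))
E
```

```text
[ 0.5495 -0.2032  0.349 ] [-0.0017  0.999   0.0443 -0.0031] 0.04279464980677654 11.4167
4519 [ 0.5566 -0.2039  0.3037] [ 0.4857 -0.2155  0.285 ] [ 0.6135 -0.1871  0.3078]
((549.2098388671875, -201.4644317626953), (128.2218017578125, 17.798572540283203), 5.333984375)
```

View pics/w5.png

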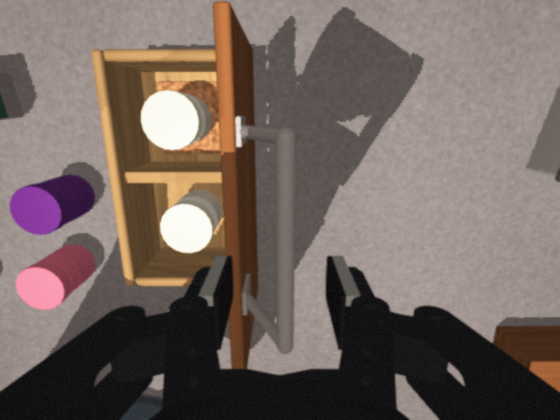

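The wrist view shows the bar at column 286, midway between the fingers (215 and 345), and both jars upright. I descend and pinch it.

Emit:
apply_moves --pt "0 0 -2 0 0 0 0" --pt "0 0 -4 0 0 0 0" --pt "0 0 -4.8 0 0 0 0" --pt "0 0 -4.8 0 0 0 0.2" --pt "0 0 -4.8 0 0 0 0.4" --grip_force 25

```text
clock: 11.88
position: [0.5509, -0.2045, 0.3063]
orientation: [0.0, 0.999, 0.044, 0.0]
force: [-0.5, 0.3, -0.0]
width: 0.0259
grasp_force: 0.0
```

Emit:
apply_moves --pt "0 0 0 0 0 0 0.6" --pt "0 0 0 0 0 0 0.8" --pt "0 0 0 0 0 0 1" --pt "0 0 0 0 0 0 1" --pt "0 0 0 0 0 0 1"

```text
clock: 12.3
position: [0.551, -0.205, 0.3067]
orientation: [0.001, 0.999, 0.044, 0.001]
force: [0.5, 0.1, 6.4]
width: 0.0095
grasp_force: 24.6
```

```bash
python3 - <<'E'
import numpy as np
a=.2075;r=19.4;e=np.array([-.09,.996])
f=lambda t:np.r_[e*r*np.cos(t+a),r*np.sin(t+a)]
ths=np.r_[np.linspace(1.56,0,26)]
for k in range(0,25,5):
    print([np.round(f(t)-f(ths[k]),1).tolist() for t in ths[k+1:k+6]])
E
```

```text
[[-0.1, 1.2, 0.2], [-0.2, 2.4, 0.3], [-0.3, 3.6, 0.4], [-0.4, 4.8, 0.3], [-0.5, 6.0, 0.2]]
[[-0.1, 1.2, -0.2], [-0.2, 2.4, -0.4], [-0.3, 3.5, -0.8], [-0.4, 4.7, -1.1], [-0.5, 5.8, -1.6]]
[[-0.1, 1.1, -0.5], [-0.2, 2.1, -1.1], [-0.3, 3.1, -1.8], [-0.4, 4.1, -2.5], [-0.5, 5.0, -3.3]]
[[-0.1, 0.9, -0.8], [-0.2, 1.7, -1.7], [-0.2, 2.4, -2.7], [-0.3, 3.1, -3.7], [-0.3, 3.8, -4.7]]
[[-0.1, 0.6, -1.1], [-0.1, 1.1, -2.2], [-0.1, 1.5, -3.3], [-0.2, 1.8, -4.5], [-0.2, 2.1, -5.6]]
```

Emit:
apply_moves --pt "-0.1 1.2 0.2 0 0 0 1" --pt "-0.2 2.4 0.3 0 0 0 1" --pt "-0.3 3.6 0.4 0 0 0 1" --pt "-0.4 4.8 0.3 0 0 0 1" --pt "-0.5 6 0.2 0 0 0 1"

```text
clock: 12.72
position: [0.5455, -0.1438, 0.3083]
orientation: [0.0, 0.999, 0.044, 0.001]
force: [0.5, -0.9, 2.6]
width: 0.0087
grasp_force: 25.6
```

Emit:
apply_moves --pt "-0.1 1.2 -0.2 0 0 0 1" --pt "-0.2 2.4 -0.4 0 0 0 1" --pt "-0.3 3.5 -0.8 0 0 0 1" --pt "-0.4 4.7 -1.1 0 0 0 1" --pt "-0.5 5.8 -1.6 0 0 0 1"

```text
clock: 13.13
position: [0.5402, -0.0854, 0.291]
orientation: [-0.0, 0.999, 0.044, -0.0]
force: [-0.3, -0.0, -1.1]
width: 0.009
grasp_force: 25.6
```

Emit:
apply_moves --pt "-0.1 1.1 -0.5 0 0 0 1" --pt "-0.2 2.1 -1.1 0 0 0 1" --pt "-0.3 3.1 -1.8 0 0 0 1" --pt "-0.4 4.1 -2.5 0 0 0 1" --pt "-0.5 5 -3.3 0 0 0 1"

```text
clock: 13.55
position: [0.5356, -0.0357, 0.2575]
orientation: [0.0, 0.999, 0.044, 0.0]
force: [4.0, -1.6, 0.2]
width: 0.0088
grasp_force: 25.7
```

Emit:
apply_moves --pt "-0.1 0.9 -0.8 0 0 0 1" --pt "-0.2 1.7 -1.7 0 0 0 1" --pt "-0.2 2.4 -2.7 0 0 0 1" --pt "-0.3 3.1 -3.7 0 0 0 1" --pt "-0.3 3.8 -4.7 0 0 0 1"

```text
clock: 13.97
position: [0.5321, 0.002, 0.2101]
orientation: [0.0, 0.999, 0.044, -0.0]
force: [0.2, -5.7, -3.6]
width: 0.0089
grasp_force: 25.1
```

Emit:
apply_moves --pt "-0.1 0.6 -1.1 0 0 0 1" --pt "-0.1 1.1 -2.2 0 0 0 1" --pt "-0.1 1.5 -3.3 0 0 0 1" --pt "-0.2 1.8 -4.5 0 0 0 1" --pt "-0.2 2 -5 0 0 0 1"

```text
clock: 14.38
position: [0.5303, 0.0216, 0.1594]
orientation: [0.0, 0.999, 0.044, -0.0]
force: [2.6, -8.2, -2.1]
width: 0.0088
grasp_force: 25.0
```

```bash
python3 - <<'E'
from m import *
s=sense();print(s["position"],s["width"],s["force"],s["ft_torque"],s["clock"])
im,d=read_camera("side");cv2.imwrite("pics/side6.png",im);Q=cloud("side",d)
n=np.array([.09,-.996]);X=(Q[...,:2]-[.5401,-.0918])@n;Y=(Q[...,:2]-[.5401,-.0918])@[.996,.09]
m=(abs(X)<.07)&(abs(Y)<.12)&(Q[...,2]>.1)&(Q[...,2]<.18)&(d>0)
print(m.sum(),np.polyfit(X[m],Q[m][:,2],1),np.median(Q[m][:,2]))
E
```

```text
[0.5303 0.0216 0.1594] 0.008809667978995746 [ 2.6423 -8.2206 -2.1126] [-1.3878 -0.3654  0.0624] 14.3833
3062 [-0.0186  0.1212] 0.12120460865055419
```

View pics/side6.png

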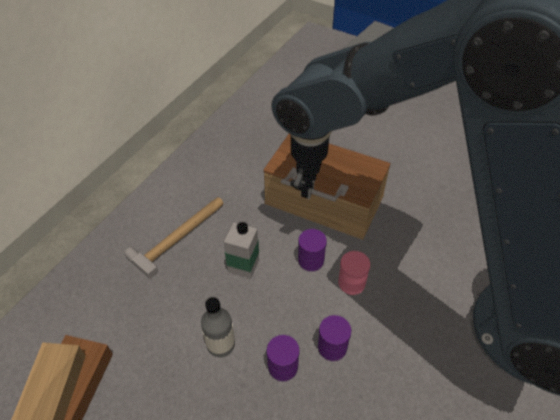

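The lid is at about 0.02–0.03 rad, nearly shut, still held at about (300,185). I lower the last few millimetres slowly.

Emit:
apply_moves --pt "0 -0.05 -0.15 0 0 0 1" --pt "0 -0.1 -0.3 0 0 0 1" --pt "0 -0.1 -0.4 0 0 0 1" --pt "0 -0.1 -0.5 0 0 0 1" --pt "0 -0.1 -0.5 0 0 0 1"

```text
clock: 14.85
position: [0.5303, 0.0219, 0.1563]
orientation: [-0.001, 0.999, 0.044, -0.0]
force: [-0.6, 11.9, 2.7]
width: 0.0087
grasp_force: 25.8
```

Emit:
apply_moves --pt "0 0 -0.1 0 0 0 1" --pt "0 0 -0.2 0 0 0 1" --pt "0 0 -0.2 0 0 0 1"

```text
clock: 15.1
position: [0.5304, 0.022, 0.1559]
orientation: [-0.001, 0.999, 0.044, 0.0]
force: [-7.3, 13.3, 23.7]
width: 0.0089
grasp_force: 27.6
```

The upward force is rising, so the lid is seated. I relax and let go.

Emit:
apply_moves --pt "0 0.05 0.15 0 0 0 1" --pt "0 0.05 0.15 0 0 0 0.7" --pt "0 0.05 0.15 0 0 0 0.5" --pt "0 0.05 0.15 0 0 0 0.2" --pt "0 0.05 0.15 0 0 0 0.1"

```text
clock: 15.52
position: [0.5304, 0.0207, 0.1555]
orientation: [-0.0, 0.999, 0.044, -0.0]
force: [0.0, 1.1, 0.4]
width: 0.0384
grasp_force: 0.0
```

Emit:
apply_moves --pt "0 0 0 0 0 0 0" --pt "0 0 0.5 0 0 0 0" --pt "0 0 2 0 0 0 0" --pt "0 0 5 0 0 0 0" --pt "0 0 9 0 0 0 0"

```text
clock: 15.93
position: [0.5293, 0.0208, 0.2451]
orientation: [-0.0, 0.999, 0.044, -0.002]
force: [-0.4, -0.1, 0.3]
width: 0.0426
grasp_force: 0.0
```

Emit:
apply_moves --pt "0 0 3 0 0 0 0" --pt "0 0 6 0 0 0 0" --pt "0 0 8 0 0 0 0" --pt "0 0 8 0 0 0 0" --pt "0 0 8 0 0 0 0"

```text
clock: 16.35
position: [0.5306, 0.0208, 0.3267]
orientation: [0.0, 0.999, 0.044, 0.001]
force: [0.3, 0.3, -1.4]
width: 0.0427
grasp_force: 0.0
```

```bash
python3 - <<'E'
from m import *
s=sense();print(s["position"],s["width"],s["force"],s["clock"])
im,d=read_camera("side");cv2.imwrite("pics/side7.png",im);Q=cloud("side",d)
n=np.array([.09,-.996]);X=(Q[...,:2]-[.5401,-.0918])@n;Y=(Q[...,:2]-[.5401,-.0918])@[.996,.09]
m=(abs(X)<.07)&(abs(Y)<.12)&(Q[...,2]>.1)&(Q[...,2]<.18)&(d>0)
print(m.sum(),np.polyfit(X[m],Q[m][:,2],1),np.median(Q[m][:,2]))
E
```

```text
[0.5306 0.0208 0.3267] 0.0427396799916302 [ 0.2976  0.2728 -1.3522] 16.35
4299 [-0.0037  0.1201] 0.12002700028581872
```

View pics/side7.png

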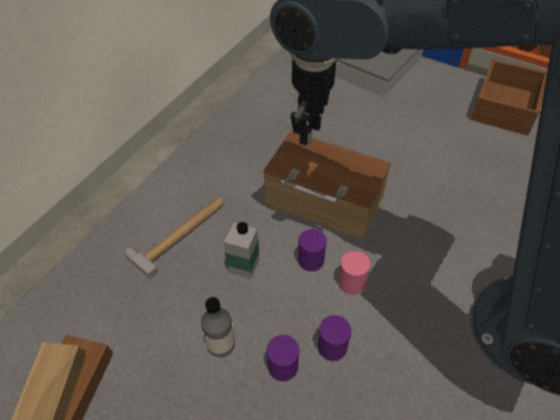

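The lid lies flat on the rim (about 0.004 rad, top surface at 0.120 m, seen at about (325,175)). The gripper is clear and the tin, bottle and hammer have not moved.

```bash
python3 -c "
from plant import *
print(sign_off())"
```

```text
the job is handed in; nothing more can be done
None
```

The jar stands upright on the cork pad, the lid was lowered gently and is fully shut, the arm is clear of everything, and the job is handed in; no verdict was returned.

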